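# Pack the transfer tray for the staining room

### The job

Pack the grey foam-lined tray for the staining room: lay the pink cassette flat and square in the cut-out with the pink floor, the blue cassette in the one with the blue floor and the white slide mailer in the long white-floored cut-out, in any order, each about centred. Only after these three, stand the red-capped bottle upright in the red-floored round well. The green cassette and the purple bottle do not belong to this set: leave them where they are.

Things in the scene. Friction and masses are not known exactly. Their poses are not given: they have to be found in the camera images.
- pink_cassette: Pink tissue cassette with a cream wax block on it: base 28 x 40 x 6 mm (x, y, z), wax block on top 24 x 25 mm (x, y; from y = -9 to +16 mm), 12 to 13 mm high overall, 20 g. Origin: centre of the underside; its y runs along the 40 mm length, z up; lies flat on the bench near its front edge. Grasp across the 28 mm width, low down.
- blue_cassette: Light-blue tissue cassette with a cream wax block on it: base 28 x 40 x 6 mm (x, y, z), wax block on top 24 x 25 mm (x, y; from y = -9 to +16 mm), 12 to 13 mm high overall, 20 g. Origin: centre of the underside; its y runs along the 40 mm length, z up; lies flat on the bench near its front edge. Grasp across the 28 mm width, low down.
- slide_mailer: Flat white slide mailer, a closed bar 24 x 66 x 15 mm (x, y, z), 50 g. Origin: centre of the underside; y runs along its 66 mm length, z up; lies flat on the bench near its front edge. Grasp across the 24 mm width. Mind the tall microtome that stands to the right of the tray (beyond x = 0.48 m, y below -0.23 m).
- red_cap_bottle: Upright cream-white bottle with a red screw cap, 38 mm in diameter, 105 mm tall in all (full-width body 88 mm), 90 g. Origin: centre of the underside, z up. It stands at the bench's front edge, left, before the water bath (front face at x = 0.45 m, 135 mm high). Grasp high on the body (60 to 85 mm up), fingers closing along world y.
- pink_insert: Fixed dark-grey foam insert 80 x 100 x 16 mm (x, y, z), one of four lying two by two in a raised grey tray (rim 25 mm high). Origin: centre of its underside, 20 mm above the bench. Its PINK-floored cut-out, 48 x 60 mm (x, y) and 10 mm deep, floor 6 mm above the origin, takes the pink cassette, length along y, either way round. A finger trough (y -22 to +22 mm), as deep, crosses the insert along x.
- blue_insert: Fixed dark-grey foam insert 80 x 100 x 16 mm (x, y, z), one of four lying two by two in a raised grey tray (rim 25 mm high). Origin: centre of its underside, 20 mm above the bench. Its BLUE-floored cut-out, 48 x 60 mm (x, y) and 10 mm deep, floor 6 mm above the origin, takes the blue cassette, length along y, either way round. A finger trough (y -22 to +22 mm), as deep, crosses the insert along x.
- long_insert: Fixed dark-grey foam insert 80 x 100 x 16 mm (x, y, z), one of four lying two by two in a raised grey tray (rim 25 mm high). Origin: centre of its underside, 20 mm above the bench. Its WHITE-floored cut-out, 44 x 84 mm (x, y) and 10 mm deep, floor 6 mm above the origin, takes the slide mailer, length along y, either way round. A finger trough (y -22 to +22 mm), as deep, crosses the insert along x.
- round_insert: Fixed dark-grey foam insert 80 x 100 x 16 mm (x, y, z), one of four lying two by two in a raised grey tray (rim 25 mm high). Origin: centre of its underside, 20 mm above the bench. Its round well has a RED floor, 6 mm above the origin, 58 mm in diameter, 10 mm deep: for the red-capped bottle. A finger trough (y -22 to +22 mm), as deep, crosses the insert along x.
- green_cassette: Look-alike to leave alone: light-green tissue cassette with a cream wax block on it: base 28 x 40 x 6 mm (x, y, z), wax block on top 24 x 25 mm (x, y; from y = -9 to +16 mm), 12 to 13 mm high overall, 20 g. Origin: centre of the underside; its y runs along the 40 mm length, z up; lies flat on the bench near its front edge. 
- purple_bottle: Look-alike to leave alone: upright purple bottle with a white cap, 47 mm in diameter, 92 mm tall, 0.12 kg, beside the red-capped bottle. Origin: centre of the underside, z up.

How it is judged:
On the way, in this order (a step that is already met when the one before it is completed fails the run):
1. the pink cassette, the blue cassette and the slide mailer lie in their own cut-outs (x of pink_cassette in the frame of pink_insert between -0.012 and 0.012 m and y of pink_cassette in the frame of pink_insert between -0.012 and 0.012 m and z of pink_cassette in the frame of pink_insert between 0.002 and 0.01 m and angle between each of pink_cassette, blue_cassette, slide_mailer's own z axis and vertical below 0.12 rad and angle between the y axis of pink_cassette and the y axis of pink_insert, either way round below 0.35 rad and x of blue_cassette in the frame of blue_insert between -0.012 and 0.012 m and y of blue_cassette in the frame of blue_insert between -0.012 and 0.012 m and z of blue_cassette in the frame of blue_insert between 0.002 and 0.01 m and angle between the y axis of blue_cassette and the y axis of blue_insert, either way round below 0.35 rad and x of slide_mailer in the frame of long_insert between -0.012 and 0.012 m and y of slide_mailer in the frame of long_insert between -0.012 and 0.012 m and z of slide_mailer in the frame of long_insert between 0.002 and 0.01 m and angle between the y axis of slide_mailer and the y axis of long_insert, either way round below 0.35 rad), for 0.2 s.
2. then the red-capped bottle stands in the round well (x of red_cap_bottle in the frame of round_insert between -0.012 and 0.012 m and y of red_cap_bottle in the frame of round_insert between -0.012 and 0.012 m and z of red_cap_bottle in the frame of round_insert between 0.002 and 0.01 m and angle between red_cap_bottle's own z axis and vertical below 0.12 rad), for 0.2 s.
At the end, for the whole second after the job is handed in: Both cassettes, the mailer and the red-capped bottle rest on the floor of their own cut-outs, within 12 mm of centre each way, level or upright within 0.12 rad, flat things square within 0.35 rad, all at rest; green cassette and purple bottle within 20 mm of where they stood (all of step 1 and all of step 2 and linear speed of each of pink_cassette, blue_cassette, slide_mailer, red_cap_bottle below 0.02 m/s and distance of each of green_cassette, purple_bottle from where it was at the start of the episode below 0.02 m); the robot touches nothing.
It fails at once if the green cassette, which does not belong, is moved by more than 20 mm or tipped (distance of green_cassette from where it was at the start of the episode above 0.02 m or angle between green_cassette's own z axis and vertical above 0.3 rad).
It fails at once if the purple bottle, which does not belong, is moved by more than 20 mm or tipped (distance of purple_bottle from where it was at the start of the episode above 0.02 m or angle between purple_bottle's own z axis and vertical above 0.3 rad).
It also fails if it takes over 104 s, if anything falls off the work surface, if the arm or the gripper's body presses on something with over 40 N, if the wrist force passes 120 N, or if a joint passes its speed limit or range.

### The arm

A 6-joint arm with a two-finger parallel gripper is mounted at the origin on a cart in front of the work surface, level with it; the furniture and walls round the work are solid. World frame = base frame: x ahead of the robot, y to its left, z up, the work surface at z = 0. Lengths are in m, angles in rad, forces in N, time in s.
With the tool pointing down it reaches from about 0.35 to 0.975 m from the base axis. Payload 17.4 kg.
Tool frame: the origin (TCP) lies midway between the tips of the shut fingers; the grasp point (between the pads) lies 19 mm behind it; z points along the fingers, y is the line along which they close (so a half turn about z gives the same grasp; the last joint's range is limited). The gripper opens to 85 mm and grips with 20 to 120 N. Pads are 22 mm wide; open, the fingers measure 114 mm over their backs; the gripper's body (76 mm by 85 mm) begins 54 mm behind the grasp point. The pads swing forward as they close: fully open they stand 13 mm farther back than shut.
Start: joints at [-1.269, 0.116, 1.442, -0, 1.584, -0.038], TCP at [0.225, -0.636, 0.231] pointing down, gripper open.
Joint ranges: [-2.83, 2.83], [-0.83, 2.19], [0.07, 2.5], [-1.14, 4.28], [0.01, 3], [-2.97, 2.97]. Speed limits (rad/s): [1.89, 1.89, 2.22, 3.14, 3.14, 3.14].

### API

Orientations are given as a rotation vector (axis times angle).
In Python, from bench import telemetry, get_image, manip gives the robot as it stands.
- The arm moves only by the tool send_rows, never from a script. Its argument "deltas" is a list of rows, each a list of 5 numbers: the shift along the world's x, y, z in cm, then the turn about the world's z in rad, then the opening in per cent of the stroke, from 0 (shut) to 100 (fully open). In form: [[x, y, z, yaw, jaw], ...]. A call has 1 to 12 rows; each row shifts and turns the commanded pose from where the row before left it; what a row does not reach is not made up. A row lasts 1/8 s, in which the tool goes at most 62.5 mm and 10.7 degrees, less where a joint would pass 70% of its speed; a pose out of reach is approached as far as the arm can. A call with a gripper value outside its range is refused whole. The fingers move at their own pace and stop on an object; "newtons" is the grip in N (left out, the last holds). Time passes only in rows, so rows that do not move let the fingers close. It gives the time, the measured TCP pose, the force, the opening and the grip force at its end, in the units of the state.
- telemetry.get_state(): the state, without advancing time (a new reading comes with each control period).
- get_image(name): name is "scene" or "top"; returns a dict with "pixels" (400x640x3 uint8, blue, green, red), "camera_matrix" (3x3 intrinsics, pixels), "k1" (the pictures are not rectified: a ray, as slopes to the right and down, at radius r is drawn at 1 + k1 r^2 times it, then the intrinsics apply), "T" (4x4, takes a point from camera to world coordinates). Camera axes: x right, y up, looking along -z (the intrinsics and any distortion apply to the point x, -y, -z); pixel columns grow to the right and rows downward; lengths in m; the calibration is good to about 2 mm. A picture is of the moment at which its call begins. There is no depth.
- manip.job_done(): hands the job in; it is judged then, once.
The state is a dict: "clock": time; "joint_positions": joint angles; "joint_vel": joint speeds; "effort": joint torques, N m; "ee_pos": TCP position; "eef_rot": TCP orientation; "wrist_force": force on the tool from outside, world axes, zero at the start; "moment": the same for the moment, N m; "gripper_width": finger opening in m; "grasp_force": force on a finger pad.
Only numpy, scipy, OpenCV 4.12 (cv2) and the standard library are available. Lean on these libraries where they do the work, as an engineer would, in place of code of your own. Each camera call takes 0.05 s, during which the arm holds its last target. There are 200 camera calls.

## Working session

There is one attempt and no reset: what is moved stays moved. The work goes in short steps, Python scripts to look and compute and a tool call to move; the robot and the scene stay as the last step left them, time stands still between calls to the robot, and variables do not carry over. Pictures are saved under pics/ and viewed, at most 14 in all, crops included, and the job is handed in when it is done.

Besides the shell and the picture viewer there is one more tool, called after ">>>" as name(argument=value, ...), one argument or row to a line, values as JSON. send_rows: Moves the arm, as the interface text tells. Its arguments: {"type":"object","properties":{"deltas":{"type":"array"},"newtons":{"type":"number"}},"required":["deltas"]}

```bash
mkdir -p pics; cat > h.py <<'E'
import numpy as np,cv2
from bench import telemetry,get_image,manip
def ray(im,uv):
    K=np.array(im["camera_matrix"],float);k=im["k1"];T=np.array(im["T"])
    p=cv2.undistortPoints(np.array(uv,float).reshape(-1,1,2),K,np.array([0,0,0,0.])) .reshape(-1,2)
    q=p.copy()
    for _ in range(30): q=p/(1+k*(q**2).sum(1,keepdims=True))
    d=np.c_[q[:,0],-q[:,1],-np.ones(len(q))]@T[:3,:3].T
    return T[:3,3],d
def onz(im,uv,z):
    o,d=ray(im,uv); return o+d*((z-o[2])/d[:,2])[:,None]
def proj(im,P):
    T=np.array(im["T"]);K=np.array(im["camera_matrix"]);c=(np.array(P,float).reshape(-1,3)-T[:3,3])@T[:3,:3]
    s=np.c_[c[:,0],-c[:,1]]/-c[:,2:]; s=s*(1+im["k1"]*(s**2).sum(1,keepdims=True)); return s@K[:2,:2].T+K[:2,2]
E
python3 - <<'E'
from h import *
for n in("top","scene"):
    im=get_image(n);cv2.imwrite(f"pics/{n}0.png",im["pixels"]);print(n,im["camera_matrix"],im["k1"],np.round(im["T"],3))
print(telemetry.get_state())
E
```

```text
top [[398.54637908   0.         317.29893284]
 [  0.         398.54637908 195.69068841]
 [  0.           0.           1.        ]] 0.034875304343747734 [[ 0.025  0.987 -0.161  0.348]
 [-1.     0.027  0.011  0.012]
 [ 0.015  0.16   0.987  1.036]
 [ 0.     0.     0.     1.   ]]
scene [[457.60039782   0.         318.387112  ]
 [  0.         457.60039782 193.45014796]
 [  0.           0.           1.        ]] -0.06996189436631173 [[-0.89   0.268 -0.369 -0.01 ]
 [-0.456 -0.506  0.732  1.06 ]
 [ 0.009  0.82   0.573  0.891]
 [ 0.     0.     0.     1.   ]]
{'clock': 0.1, 'joint_positions': array([-1.26881496e+00,  1.16458349e-01,  1.44221214e+00,  6.41388290e-07,
        1.58399636e+00, -3.77735196e-02]), 'joint_vel': array([-0.00043777, -0.0019921 , -0.00193451, -0.00040755,  0.00032699,
       -0.00193684]), 'effort': array([ 1.29532513e-03, -7.33667922e+01, -6.33788252e+01, -5.31848144e-06,
        5.29701312e-03, -5.56224293e-07]), 'ee_pos': array([ 0.22490497, -0.63624638,  0.23061379]), 'eef_rot': array([-3.09532138e+00, -5.30942523e-01,  2.21182651e-04]), 'wrist_force': array([ 0.021584  , -0.06043861,  0.50742969]), 'moment': array([ 0.0199622 , -0.01506514,  0.00133812]), 'grasp_force': 0.0, 'gripper_width': 0.08561974964399907}
```

View pics/top0.png

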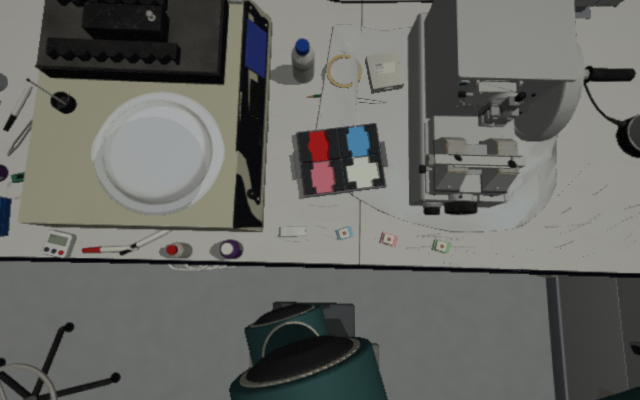

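View pics/scene0.png

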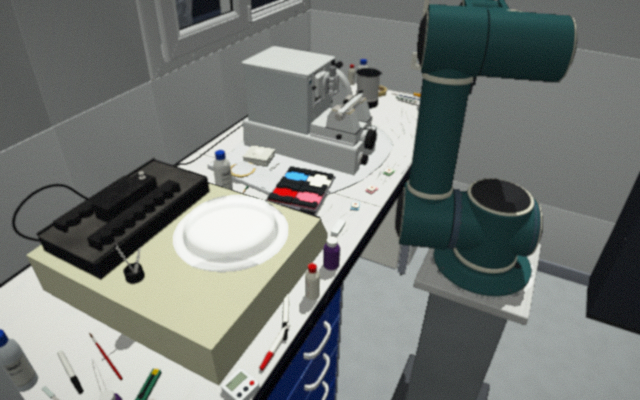

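The top view shows the mailer at (292,231), blue (344,233), pink (388,239) and green (442,246). The red-capped bottle is at (174,250) and the purple one at (231,248). The tray floors are red (318,145), blue (358,141), pink (322,177) and white (363,173). The scene view shows the same layout, with the arm standing clear.

```bash
python3 - <<'E'
from h import *
im=get_image("top");p=im["pixels"]
a=cv2.resize(p[212:264,270:460],None,fx=4,fy=4,interpolation=cv2.INTER_CUBIC)
b=cv2.resize(p[118:202,285:395],None,fx=4,fy=4,interpolation=cv2.INTER_CUBIC)
c=np.zeros((a.shape[0]+b.shape[0],max(a.shape[1],b.shape[1]),3),np.uint8)
c[:a.shape[0],:a.shape[1]]=a;c[a.shape[0]:,:b.shape[1]]=b
cv2.imwrite("pics/crop1.png",c)
hsv=cv2.cvtColor(p,cv2.COLOR_BGR2HSV)
def comps(name,m,box,z):
    x0,y0,x1,y1=box;mm=np.zeros(m.shape,np.uint8);mm[y0:y1,x0:x1]=m[y0:y1,x0:x1]
    n,l,s,ce=cv2.connectedComponentsWithStats(mm)
    for i in range(1,n):
        if s[i,4]>20:
            cn=np.argwhere(l==i)[:,::-1].astype(np.float32)
            w=onz(im,cn,z)[:,:2]
            r=cv2.minAreaRect((w*1000).astype(np.float32))
            print(name,s[i],ce[i].round(1),"mean",w.mean(0).round(4),"rect",np.round(r[0],1),np.round(r[1],1),round(r[2],1))
H,S,V=[hsv[...,i] for i in range(3)]
tb=(285,118,395,202)
comps("red",((H<4)|(H>176))&(S>180),tb,.026)
comps("pink",(H>160)&(S>60)&(S<180),tb,.026)
comps("blue",(H>90)&(H<120)&(S>100)&(V>100),tb,.026)
comps("white",(S<60)&(V>150),(340,152,384,190),.026)
# objects: differ from bench
bench=np.median(p[222:262,410:430].reshape(-1,3),0);print(bench)
for n,b in dict(mail=(275,222,312,240),blue=(330,222,358,245),pink=(374,226,404,250),green=(428,234,458,258)).items():
    q=p[b[1]:b[3],b[0]:b[2]]; print(n); print(hsv[(b[1]+b[3])//2,b[0]:b[2]].tolist())
E
```

```text
red [308 131  22  31 536] [318.8 145.8] mean [6.452e-01 4.000e-04] rect [645.    0.7] [78.8 56.3] 8.3
pink [310 158  27  36 717] [322.7 176.6] mean [ 0.5632 -0.0117] rect [565.6 -11.4] [89.2 63.8] 8.5
blue [347 126  23  31 560] [357.6 141.1] mean [ 0.6608 -0.1013] rect [ 661.  -101.4] [80.5 56.3] 8.2
white [347 157  32  31 655] [362.2 171.8] mean [ 0.5785 -0.1139] rect [ 578.5 -114. ] [77.8 77.1] 8.9
[144. 150. 151.]
mail
[[25, 10, 151], [30, 10, 150], [26, 12, 150], [25, 11, 137], [30, 10, 99], [38, 9, 110], [35, 10, 151], [34, 11, 156], [34, 11, 156], [39, 11, 156], [34, 11, 156], [35, 10, 155], [30, 10, 155], [35, 10, 153], [35, 10, 153], [34, 12, 154], [35, 10, 154], [39, 12, 154], [34, 12, 155], [35, 10, 157], [35, 10, 157], [35, 10, 158], [30, 10, 158], [34, 11, 160], [39, 11, 161], [35, 10, 160], [35, 10, 160], [34, 11, 162], [34, 11, 162], [30, 10, 154], [30, 10, 131], [30, 11, 144], [30, 10, 150], [30, 10, 150], [26, 12, 151], [30, 10, 151], [30, 10, 151]]
blue
[[30, 10, 151], [30, 12, 152], [30, 10, 151], [30, 12, 151], [30, 12, 150], [30, 9, 137], [93, 24, 105], [97, 67, 1
[... 501 characters left out ...]
[14, 44, 144], [8, 91, 121], [8, 93, 124], [10, 65, 137], [19, 35, 159], [22, 28, 166], [11, 38, 166], [1, 66, 166], [0, 72, 167], [0, 69, 166], [2, 52, 161], [15, 17, 153], [30, 12, 151], [26, 12, 152], [26, 12, 152], [26, 13, 152], [26, 13, 152]]
green
[[30, 11, 143], [25, 12, 133], [21, 13, 141], [25, 11, 137], [30, 13, 102], [54, 45, 85], [57, 64, 104], [53, 54, 95], [30, 23, 120], [24, 26, 154], [23, 26, 164], [20, 28, 162], [11, 55, 135], [8, 97, 118], [7, 105, 119], [9, 78, 131], [16, 36, 156], [26, 23, 163], [49, 41, 149], [56, 60, 144], [56, 63, 145], [55, 52, 146], [48, 27, 141], [30, 13, 141], [21, 12, 144], [25, 11, 142], [26, 13, 139], [30, 9, 140], [25, 11, 143], [25, 11, 144]]
```

View pics/crop1.png

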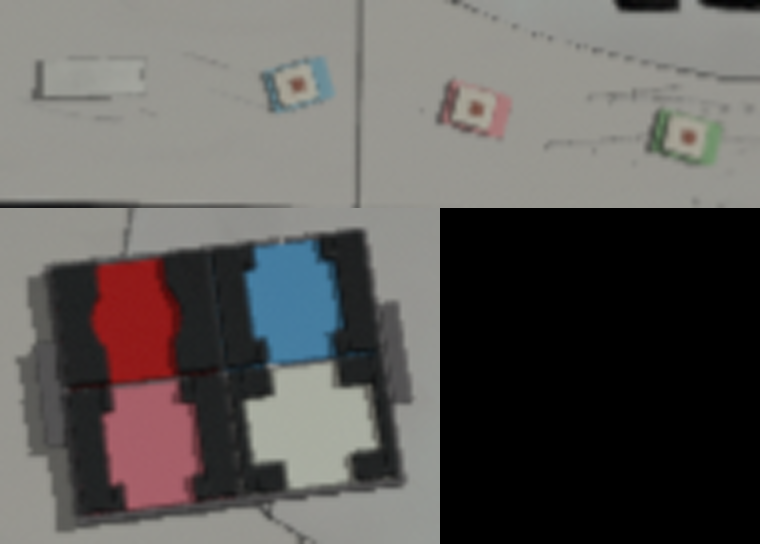

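The crop shows both cassettes with the wide coloured strip (own −y end) toward image right, and a red dot at the wax centre. The tray is yawed about +0.15 rad.

```bash
cat > cas.py <<'E'
from h import *
def cas(im,b,hue,z=.0):
    p=cv2.resize(im["pixels"][b[1]:b[3],b[0]:b[2]],None,fx=8,fy=8,interpolation=cv2.INTER_CUBIC)
    h=cv2.cvtColor(p,cv2.COLOR_BGR2HSV).astype(int);H,S,V=h[...,0],h[...,1],h[...,2]
    def cen(m):
        n,l,s,c=cv2.connectedComponentsWithStats(m.astype(np.uint8));i=1+np.argmax(s[1:,4])
        return (c[i]+.5)/8-.5+np.array(b[:2])
    d=cen((H>4)&(H<14)&(S>60)&(V<150)); s=cen((abs((H-hue+90)%180-90)<9)&(S>45)&(V>130))
    D=onz(im,d,z+.0125)[0];P=onz(im,s,z+.006)[0]; y=(D-P)[:2];y/=np.linalg.norm(y)
    return D[:2]-.0035*y,np.arctan2(-y[0],y[1]),d,s,np.linalg.norm((D-P)[:2])
E
python3 - <<'E'
from cas import *
im=get_image("top");p=im["pixels"]
print("blue",cas(im,(330,222,358,245),97)); print("pink",cas(im,(374,226,404,250),0));print("green",cas(im,(428,234,458,258),56))
b=(275,222,312,240)
q=cv2.resize(p[b[1]:b[3],b[0]:b[2]],None,fx=8,fy=8,interpolation=cv2.INTER_CUBIC)
g=cv2.cvtColor(q,cv2.COLOR_BGR2GRAY)
for r in range(b[1],b[3]): print(r,p[r,b[0]:b[2],1].tolist())
h=cv2.cvtColor(p,cv2.COLOR_BGR2HSV)
for n,m,z,bx in (("cap",((h[...,0]<5)|(h[...,0]>174))&(h[...,1]>120),.105,(160,236,190,262)),("purple",(h[...,0]>120)&(h[...,0]<160)&(h[...,1]>60),.07,(212,232,250,265))):
    mm=np.zeros(m.shape,np.uint8);mm[bx[1]:bx[3],bx[0]:bx[2]]=m[bx[1]:bx[3],bx[0]:bx[2]]
    (x0,y0,w,hh)=cv2.boundingRect(mm);c=np.argwhere(mm)[:,::-1].mean(0);print(n,(x0,y0,w,hh),c,onz(im,c,z))
im=get_image("scene");h=cv2.cvtColor(im["pixels"],cv2.COLOR_BGR2HSV)
m=((h[...,0]<5)|(h[...,0]>174))&(h[...,1]>120);mm=np.zeros(m.shape,np.uint8);mm[255:275,300:325]=m[255:275,300:325]
print(cv2.boundingRect(mm));c=np.argwhere(mm)[:,::-1].mean(0);print(c,onz(im,c,.0965))
E
```

```text
blue (array([ 0.4215522, -0.0733789]), np.float64(0.29884626208838694), array([344.04358108, 232.7106982 ]), array([350.01666266, 231.14322666]), np.float64(0.016640134477697955))
pink (array([ 0.40696127, -0.18786979]), np.float64(-0.2846991835501071), array([388.67380137, 238.81870719]), array([394.06756696, 240.83729189]), np.float64(0.01574045744709811))
green (array([ 0.39297735, -0.32307463]), np.float64(-0.21297934691156287), array([441.70481115, 245.87005396]), array([447.32523803, 247.53078358]), np.float64(0.016755228784126715))
222 [150, 151, 150, 150, 150, 150, 151, 151, 150, 150, 150, 149, 151, 151, 150, 150, 150, 151, 150, 151, 151, 151, 150, 150, 150, 150, 150, 150, 151, 150, 151, 151, 150, 150, 151, 150, 150]
223 [151, 150, 151, 150, 150, 151, 150, 150, 150, 150, 150, 150, 150, 150, 150, 150, 150, 149, 151, 150, 150, 151, 151, 151, 151, 150, 151, 151, 151, 150, 150, 150, 150, 150, 150, 150, 150]
224 [151, 150, 150, 150, 150, 151, 150, 150, 150, 151, 150, 151, 150, 150, 150, 150, 150, 150, 150, 151, 150, 150, 150, 150, 150, 151, 150, 150, 150, 151, 150, 151, 150, 150, 
[... 2418 characters left out ...]
50, 150, 150, 151, 150, 150, 151, 150, 151, 151, 151, 151]
238 [149, 149, 148, 146, 142, 141, 146, 148, 148, 148, 149, 149, 149, 149, 149, 148, 150, 150, 149, 149, 150, 149, 150, 151, 150, 150, 150, 151, 150, 150, 148, 150, 150, 151, 150, 151, 150]
239 [150, 150, 150, 149, 148, 147, 146, 146, 145, 145, 147, 149, 150, 149, 149, 151, 150, 150, 150, 150, 150, 150, 150, 150, 151, 149, 150, 151, 150, 147, 140, 144, 147, 149, 151, 151, 151]
cap (166, 245, 12, 10) [171.32142857 249.36904762] [[0.36615571 0.33329136 0.105     ]]
purple (214, 240, 28, 25) [233.27848101 250.58860759] [[0.36720805 0.19895413 0.07      ]]
(308, 263, 8, 10)
[311.64179104 267.64179104] [[0.37075556 0.33618216 0.0965    ]]
```

>>> send_rows(
  deltas=[
    [1.5, 3.7, 0, 0.08, 60],
    [1.5, 3.7, 0, 0.08, 60],
    [1.5, 3.7, 0, 0.08, 60],
    [1.5, 3.7, 0, 0.08, 60],
    [1.5, 3.7, 0, 0.08, 60],
    [1.5, 3.7, 0, 0.08, 60],
    [1.5, 3.7, 0, 0.08, 60],
    [1.5, 3.7, 0, 0.08, 60],
    [1.5, 3.7, -2, 0.08, 60],
    [1.5, 3.7, -3, 0.08, 60],
    [1.5, 3.8, -4, 0.08, 60],
    [1.7, 4.0, -4, 0.066, 60],
  ],
  newtons=30,
)

```text
clock: 1.75
ee_pos: [0.4072, -0.1872, 0.1004]
eef_rot: [2.512, 1.885, 0.001]
wrist_force: [0.8, -1.7, -0.4]
gripper_width: 0.0514
grasp_force: 0.0
```

```bash
python3 - <<'E'
from cas import *
from scipy.spatial.transform import Rotation as R
s=telemetry.get_state();y=R.from_rotvec(s["eef_rot"]).as_matrix()[:,1];print(s["clock"],s["ee_pos"],np.arctan2(y[1],y[0]),s["gripper_width"])
im=get_image("top")
p=onz(im,[[293.1,230.8]],.015);print("mailer",p)
p=cv2.resize(im["pixels"][180:290,290:480],None,fx=4,fy=4);cv2.imwrite("pics/c2.png",p)
E
```

```text
1.75 [ 0.40722496 -0.18719645  0.10038609] -0.2829369718789062 0.05139421097936259
mailer [[0.42187637 0.06051387 0.015     ]]
```

View pics/c2.png

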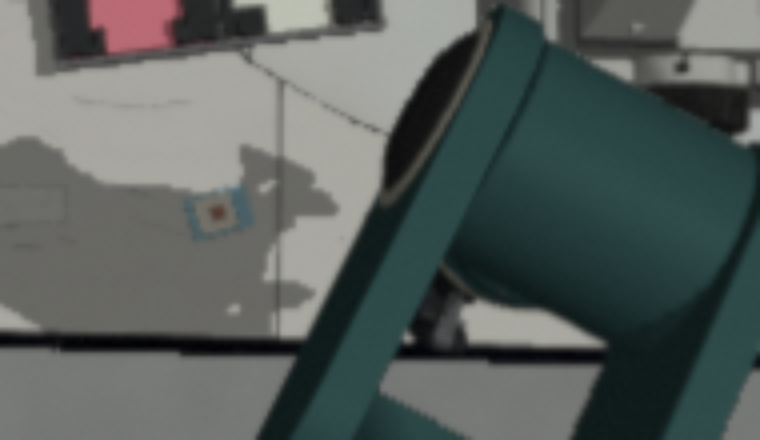

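The top view is hidden by the arm (the gripper shows near (445,310) in the crop), but the measured pose matches the target. I'll descend and grip.

>>> send_rows(
  deltas=[
    [0, 0, -3, 0, 60],
    [0, 0, -3, 0, 60],
    [0, 0, -2.4, 0, 60],
    [0, 0, -1.5, 0, 60],
    [0, 0, 0, 0, 45],
    [0, 0, 0, 0, 30],
    [0, 0, 0, 0, 15],
    [0, 0, 0, 0, 15],
    [0, 0, 0, 0, 15],
  ],
)

```text
clock: 2.92
ee_pos: [0.4074, -0.1887, 0.0031]
eef_rot: [2.513, 1.883, 0.001]
wrist_force: [-0.5, -0.5, 6.9]
gripper_width: 0.0268
grasp_force: 30.4
```

>>> send_rows(
  deltas=[
    [0, 0, 2, 0, 15],
    [0, 0, 3, 0, 15],
    [0, 0, 4, 0, 15],
    [2.6, 3, 0, 0.073, 15],
    [2.6, 3, 0, 0.073, 15],
    [2.6, 3, 0, 0.073, 15],
    [2.6, 3, 0, 0.073, 15],
    [2.6, 3, 0, 0.073, 15],
    [2.6, 2.7, 0, 0.07, 15],
    [0, 0, 0, 0, 15],
  ],
)

```text
clock: 4.18
ee_pos: [0.5639, -0.0098, 0.092]
eef_rot: [-2.045, -2.384, 0.0]
wrist_force: [-0.1, 0.3, -0.2]
gripper_width: 0.0266
grasp_force: 29.6
```

```bash
cat > st.py <<'E'
from cas import *
from scipy.spatial.transform import Rotation as R
s=telemetry.get_state();y=R.from_rotvec(s["eef_rot"]).as_matrix()[:,1];print(s["clock"],s["ee_pos"].round(4),np.arctan2(y[1],y[0]),s["gripper_width"])
E
python3 - <<'E'
from st import *
im=get_image("scene");P=proj(im,s["ee_pos"])[0].astype(int);print(P)
c=im["pixels"][P[1]-60:P[1]+50,P[0]-80:P[0]+70]
cv2.imwrite("pics/c3.png",cv2.resize(c,None,fx=5,fy=5))
E
```

```text
4.175 [ 0.5639 -0.0098  0.092 ] 0.15292860888102935 0.02660023450329778
[308 180]
```

View pics/c3.png

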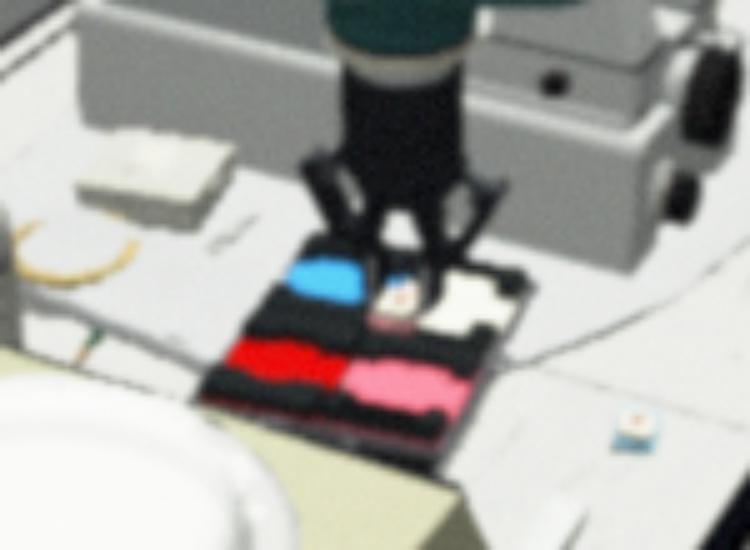

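The pink cassette hangs level between the fingers, near (395,300) in the crop. I'll lower it and release.

>>> send_rows(
  deltas=[
    [-0.1, -0.2, -2, 0, 15],
    [0, 0, -2, 0, 15],
    [0, 0, -1.5, 0, 15],
    [0, 0, -0.75, 0, 15],
    [0, 0, 0, 0, 15],
    [0, 0, 0, 0, 40],
    [0, 0, 0, 0, 60],
    [0, 0, 0.5, 0, 60],
    [0, 0, 3, 0, 60],
    [0, 0, 4, 0, 60],
  ],
)

```text
clock: 5.48
ee_pos: [0.5615, -0.0134, 0.1053]
eef_rot: [-2.048, -2.381, 0.001]
wrist_force: [0.4, 1.1, 0.7]
gripper_width: 0.0515
grasp_force: 0.0
```

>>> send_rows(
  deltas=[
    [-3.5, -1.5, 0, 0.04, 60],
    [-3.5, -1.5, 0, 0.04, 60],
    [-3.5, -1.5, 0, 0.04, 60],
    [-3.5, -1.5, 0, 0.03, 60],
    [0, 0, -3, 0, 60],
    [0, 0, -3, 0, 60],
    [0, 0, -2.6, 0, 60],
    [0, 0, -1.6, 0, 60],
    [0, 0, 0, 0, 60],
  ],
)

```text
clock: 6.6
ee_pos: [0.4216, -0.0733, 0.0023]
eef_rot: [-1.864, -2.527, 0.001]
wrist_force: [-1.0, -0.0, 0.8]
gripper_width: 0.0514
grasp_force: 0.0
```

```bash
python3 - <<'E'
from st import *
im=get_image("scene");P=proj(im,s["ee_pos"])[0].astype(int);print(P)
a=cv2.resize(im["pixels"][P[1]-30:P[1]+30,P[0]-40:P[0]+40],None,fx=8,fy=8)
cv2.imwrite("pics/c4.png",a)
im=get_image("top");cv2.imwrite("pics/c5.png",cv2.resize(im["pixels"][115:260,270:410],None,fx=4,fy=4))
E
```

```text
6.6 [ 0.4216 -0.0733  0.0023] 0.30003569070882263 0.05139361948391112
[356 205]
```

View pics/c4.png

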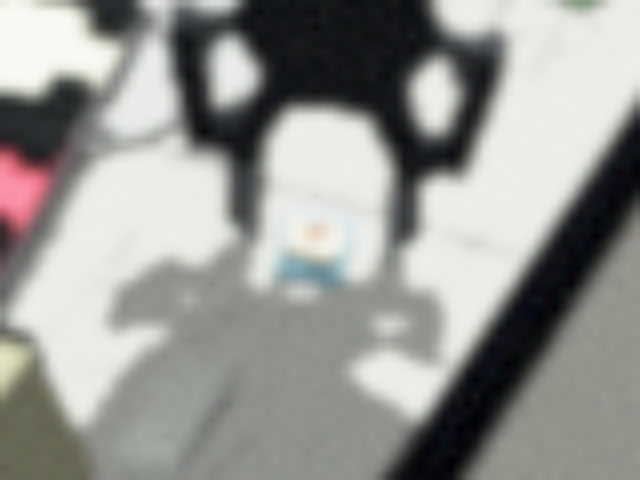

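View pics/c5.png

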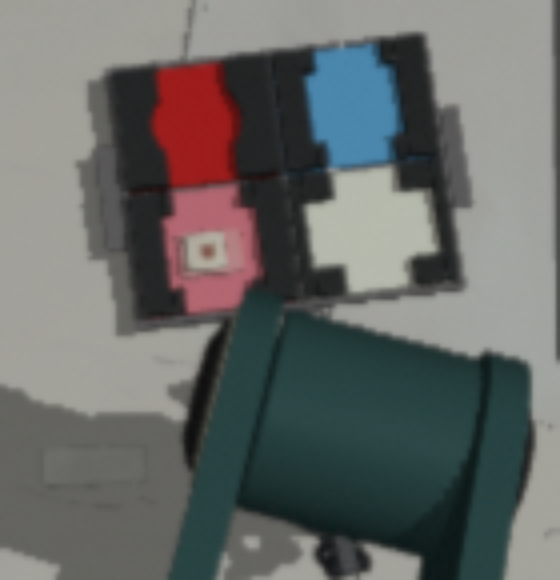

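The pink cassette lies square and about centred in its pink cut-out (crop (207,252)). The blue one sits between the open fingers (crop (315,250)). Gripping it now.

>>> send_rows(
  deltas=[
    [0, 0, 0, 0, 45],
    [0, 0, 0, 0, 30],
    [0, 0, 0, 0, 15],
    [0, 0, 0, 0, 15],
    [0, 0, 0, 0, 15],
  ],
)

```text
clock: 7.32
ee_pos: [0.4224, -0.0735, 0.0038]
eef_rot: [1.864, 2.528, 0.001]
wrist_force: [-1.7, 0.4, 7.1]
gripper_width: 0.0262
grasp_force: 29.1
```

>>> send_rows(
  deltas=[
    [0, 0, 2, 0, 15],
    [0, 0, 3, 0, 15],
    [0, 0, 3, 0, 15],
    [4, -0.5, 0, -0.03, 15],
    [4, -0.5, 0, -0.03, 15],
    [4, -0.5, 0, -0.03, 15],
    [4, -0.5, 0, -0.03, 15],
    [4, -0.5, 0, -0.03, 15],
    [3.9, -0.3, 0, 0, 15],
    [0, 0, 0, 0, 15],
    [0, 0, 0, 0, 15],
  ],
)

```text
clock: 8.7
ee_pos: [0.6605, -0.1014, 0.0826]
eef_rot: [-2.048, -2.381, 0.0]
wrist_force: [0.4, -0.8, -0.5]
gripper_width: 0.0266
grasp_force: 29.6
```

```bash
python3 st.py
```

```text
8.7 [ 0.6605 -0.1014  0.0826] 0.15000182705858636 0.026587306401593756
```

>>> send_rows(
  deltas=[
    [0, 0, -2, 0, 15],
    [0, 0, -2, 0, 15],
    [0, 0, -0.9, 0, 15],
    [0, 0, -0.4, 0, 15],
    [0, 0, 0, 0, 15],
    [0, 0, 0, 0, 40],
    [0, 0, 0, 0, 60],
    [0, 0, 0.5, 0, 60],
    [0, 0, 3, 0, 60],
    [0, 0, 4, 0, 60],
  ],
)

```text
clock: 9.95
ee_pos: [0.6605, -0.1013, 0.1051]
eef_rot: [-2.048, -2.381, 0.001]
wrist_force: [1.0, 0.2, -0.4]
gripper_width: 0.0511
grasp_force: 0.0
```

>>> send_rows(
  deltas=[
    [-4, 2.7, 0, -0.02, 60],
    [-4, 2.7, 0, -0.02, 60],
    [-4, 2.7, 0, -0.02, 60],
    [-4, 2.7, 0, -0.02, 60],
    [-4, 2.7, 0, -0.02, 60],
    [-3.8, 2.7, 0, -0.025, 60],
    [0, 0, 0, 0, 60],
    [0, 0, 0, 0, 60],
  ],
)

```text
clock: 10.95
ee_pos: [0.4235, 0.0605, 0.1054]
eef_rot: [2.192, 2.249, 0.001]
wrist_force: [0.7, 1.3, 0.8]
gripper_width: 0.0512
grasp_force: 0.0
```

```bash
python3 - <<'E'
from st import *
im=get_image("top");cv2.imwrite("pics/c6.png",cv2.resize(im["pixels"][115:260,240:410],None,fx=4,fy=4))
im=get_image("scene");P=proj(im,[.4219,.0605,.015])[0].astype(int)
o=P-[50,40];cv2.imwrite("pics/c7.png",cv2.resize(im["pixels"][o[1]:o[1]+80,o[0]:o[0]+100],None,fx=7,fy=7))
def box(c,yaw):
    a=np.array([np.cos(yaw),np.sin(yaw)]);b=np.array([-a[1],a[0]])
    return [list(np.array(c)+sx*.012*a+sy*.033*b)+[.015] for sx,sy in((-1,-1),(-1,1),(1,1),(1,-1))]
print(o,((proj(im,box([.4219,.0605],.025))-o+.5)*7).round(0).tolist())
E
```

```text
10.95 [0.4235 0.0605 0.1054] 0.025599427814906317 0.051239487803370204
[288 185] [[415.0, 250.0], [355.0, 336.0], [304.0, 320.0], [365.0, 235.0]]
```

View pics/c6.png

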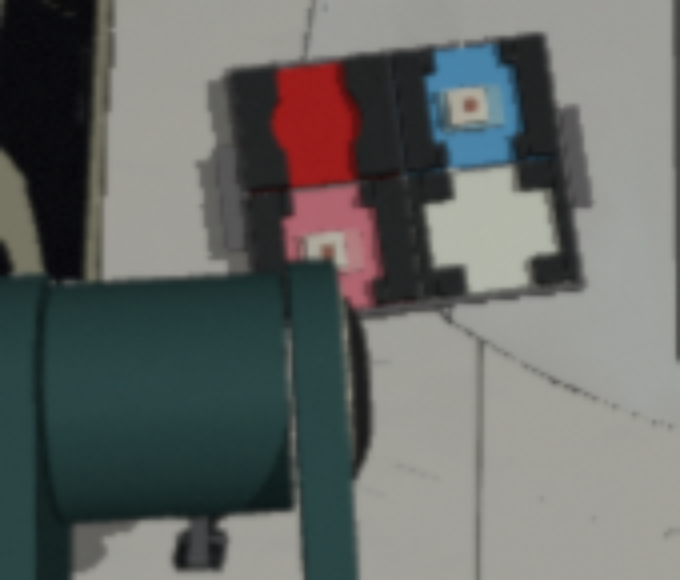

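View pics/c7.png

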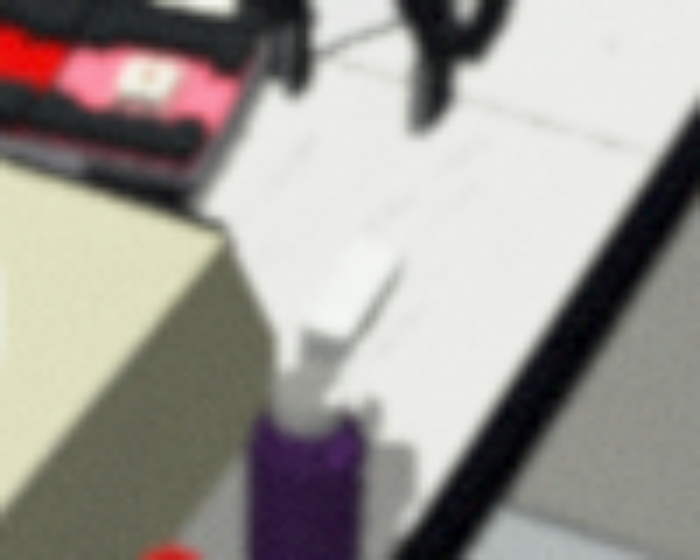

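The blue cassette is centred in its cut-out (crop (470,106)). In the scene crop the mailer's top runs (400,255) to (300,325), close to the prediction. I'll descend and grip it.

>>> send_rows(
  deltas=[
    [-0.1, 0, -3, 0, 60],
    [0, 0, -3, 0, 60],
    [0, 0, -2.5, 0, 60],
    [0, 0, -1.6, 0, 60],
    [0, 0, 0, 0, 45],
    [0, 0, 0, 0, 30],
    [0, 0, 0, 0, 15],
    [0, 0, 0, 0, 15],
    [0, 0, 0, 0, 15],
  ],
)

```text
clock: 12.18
ee_pos: [0.4227, 0.0606, 0.0049]
eef_rot: [2.192, 2.248, 0.002]
wrist_force: [-0.3, -0.9, 6.2]
gripper_width: 0.0232
grasp_force: 30.3
```

>>> send_rows(
  deltas=[
    [0, 0, 2, 0, 15],
    [0, 0, 3, 0, 15],
    [0, 0, 3, 0, 15],
    [2.6, -2.9, 0, 0.02, 15],
    [2.6, -2.9, 0, 0.02, 15],
    [2.6, -2.9, 0, 0.02, 15],
    [2.6, -2.9, 0, 0.02, 15],
    [2.6, -2.9, 0, 0.02, 15],
    [2.6, -3, 0, 0.025, 15],
    [0, 0, 0, 0, 15],
    [0, 0, 0, 0, 15],
  ],
)

```text
clock: 13.55
ee_pos: [0.5776, -0.1141, 0.0837]
eef_rot: [-2.049, -2.381, 0.0]
wrist_force: [-0.4, 0.3, -0.5]
gripper_width: 0.0231
grasp_force: 29.6
```

```bash
python3 st.py
```

```text
13.55 [ 0.5776 -0.1141  0.0837] 0.1496071728034649 0.023145789809266903
```

>>> send_rows(
  deltas=[
    [0.1, 0, -2, 0, 15],
    [0, 0, -2, 0, 15],
    [0, 0, -0.9, 0, 15],
    [0, 0, -0.4, 0, 15],
    [0, 0, 0, 0, 15],
    [0, 0, 0, 0, 40],
    [0, 0, 0, 0, 50],
    [0, 0, 0.5, 0, 50],
    [0, 0, 4, 0, 60],
    [0, 0, 4, 0, 60],
    [0, 0, 4, 0, 60],
    [0, 0, 4.5, 0, 60],
  ],
)

```text
clock: 15.05
ee_pos: [0.5787, -0.1143, 0.2023]
eef_rot: [-2.049, -2.382, 0.0]
wrist_force: [0.6, 1.0, 0.4]
gripper_width: 0.0513
grasp_force: 0.0
```

>>> send_rows(
  deltas=[
    [-1.7, 3.7, 0, 0.118, 90],
    [-1.7, 3.7, 0, 0.118, 90],
    [-1.7, 3.7, 0, 0.118, 90],
    [-1.7, 3.7, 0, 0.118, 90],
    [-1.7, 3.7, 0, 0.118, 90],
    [-1.7, 3.7, 0, 0.118, 90],
    [-1.7, 3.7, 0, 0.118, 90],
    [-1.7, 3.7, 0, 0.118, 90],
    [-1.7, 3.7, 0, 0.118, 90],
    [-1.7, 3.7, 0, 0.118, 90],
    [-1.7, 3.7, 0, 0.118, 90],
    [-2, 4, 0, 0.118, 90],
  ],
)

```text
clock: 16.55
ee_pos: [0.3713, 0.3337, 0.2013]
eef_rot: [0.002, 3.141, 0.001]
wrist_force: [1.1, 0.2, -0.4]
gripper_width: 0.0768
grasp_force: 0.0
```

>>> send_rows(
  deltas=[
    [0, 0, 0, 0, 90],
    [0, 0, 0, 0, 90],
  ],
)

```text
clock: 16.8
ee_pos: [0.372, 0.3324, 0.201]
eef_rot: [0.008, 3.141, -0.0]
wrist_force: [0.6, -0.9, 0.8]
gripper_width: 0.0769
grasp_force: 0.0
```

```bash
python3 - <<'E'
from st import *
im=get_image("top");a=cv2.resize(im["pixels"][115:205,280:400],None,fx=4,fy=4)
im=get_image("scene");b=cv2.resize(im["pixels"][180:320,250:380],None,fx=4,fy=4)
c=np.zeros((560,800,3),np.uint8)
a=cv2.resize(a,None,fx=.58,fy=.58);c[:a.shape[0],:a.shape[1]]=a;c[:560,280:]=b
cv2.imwrite("pics/c8.png",c)
E
```

```text
16.8 [0.372  0.3324 0.201 ] 1.5654644482493152 0.0768632065277452
```

View pics/c8.png

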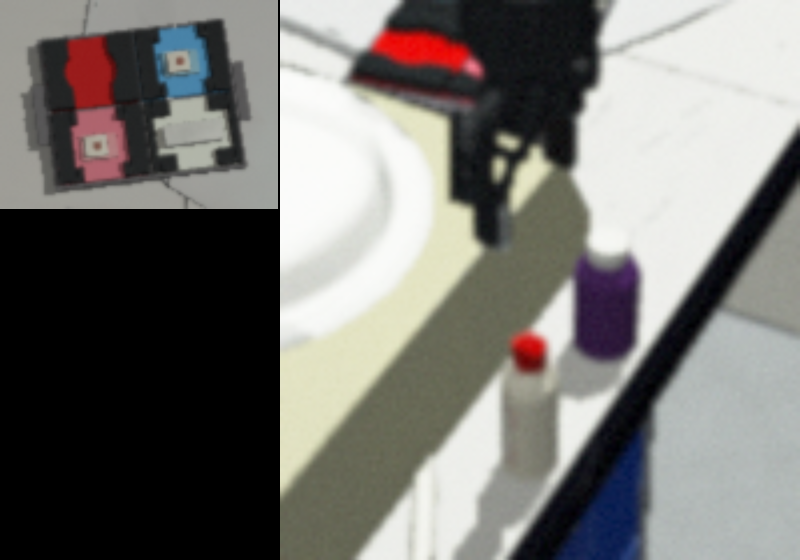

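Top-left of the view shows the mailer lying square in the white cut-out, with both cassettes in theirs. The gripper hovers above the red bottle (cap at (528,350)). I'll descend over it.

>>> send_rows(
  deltas=[
    [-0.3, 0.2, -3, 0, 90],
    [0, 0, -3, 0, 90],
    [0, 0, -3, 0, 90],
    [0, 0, -3, 0, 90],
    [0, 0, -2.7, 0, 90],
    [0, 0, 0, 0, 70],
    [0, 0, 0, 0, 50],
    [0, 0, 0, 0, 40],
    [0, 0, 0, 0, 30],
    [0, 0, 0, 0, 30],
  ],
)

```text
clock: 18.15
ee_pos: [0.3697, 0.3349, 0.0553]
eef_rot: [0.008, 3.14, 0.002]
wrist_force: [0.1, -1.5, 6.8]
gripper_width: 0.0375
grasp_force: 30.3
```

>>> send_rows(
  deltas=[
    [0, 0, 2, 0, 30],
    [0, 0, 3, 0, 30],
    [0, 0, 3.5, 0, 30],
    [0, 0, 3.5, 0, 30],
    [0, 0, 3, 0, 30],
    [0, -3, 0, 0, 30],
    [0, -3.5, 0, 0, 30],
    [0, -3.5, 0, 0, 30],
    [0, -3.5, 0, 0, 30],
    [0, -3.5, 0, 0, 30],
    [0, -3.5, 0, 0, 30],
    [0, -3.5, 0, 0, 30],
  ],
)

```text
clock: 19.65
ee_pos: [0.3686, 0.0935, 0.2053]
eef_rot: [0.007, 3.14, 0.001]
wrist_force: [0.2, 0.3, -1.1]
gripper_width: 0.0373
grasp_force: 30.5
```

>>> send_rows(
  deltas=[
    [0, -3.5, 0, 0, 30],
    [0, -3.5, 0, 0, 30],
    [0, -2.4, 0, 0, 30],
    [3, 0, 0, 0, 30],
    [4, 0, 0, 0, 30],
    [4, 0, 0, 0, 30],
    [4, 0, 0, 0, 30],
    [4, 0, 0, 0, 30],
    [4, 0, 0, 0, 30],
    [3, 0, 0, 0, 30],
    [1.5, 0, 0, 0, 30],
    [0, 0, 0, 0, 30],
  ],
)

```text
clock: 21.15
ee_pos: [0.644, 0.0006, 0.2042]
eef_rot: [-0.007, -3.141, -0.0]
wrist_force: [-0.7, -0.5, -0.7]
gripper_width: 0.0373
grasp_force: 30.6
```

```bash
python3 - <<'E'
from st import *
im=get_image("scene");P=proj(im,s["ee_pos"])[0].astype(int);print(P)
o=P-[70,70];cv2.imwrite("pics/c9.png",cv2.resize(im["pixels"][max(o[1],0):P[1]+80,o[0]:P[0]+80],None,fx=4,fy=4))
E
```

```text
21.15 [6.440e-01 6.000e-04 2.042e-01] 1.5661157026104067 0.03730703303592994
[284 145]
```

View pics/c9.png

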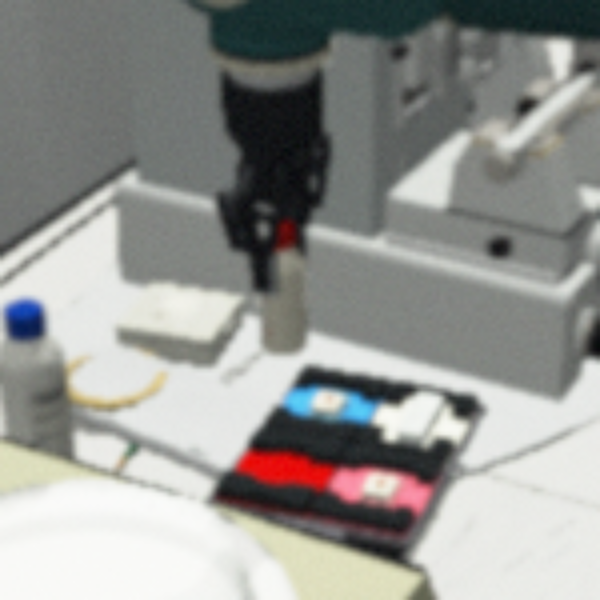

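The bottle hangs upright above the tray (crop (285,300)), and the other three are still in place. Lowering it.

>>> send_rows(
  deltas=[
    [0.1, 0, -3, 0, 30],
    [0, 0, -3, 0, 30],
    [0, 0, -3, 0, 30],
    [0, 0, -2, 0, 30],
    [0, 0, -0.8, 0, 30],
    [0, 0, -0.4, 0, 30],
    [0, 0, 0, 0, 30],
    [0, 0, 0, 0, 30],
  ],
)

```text
clock: 22.2
ee_pos: [0.6453, 0.0006, 0.0826]
eef_rot: [0.008, 3.141, -0.0]
wrist_force: [0.2, 0.1, -0.9]
gripper_width: 0.037
grasp_force: 30.6
```

>>> send_rows(
  deltas=[
    [0, 0, -0.1, 0, 30],
    [0, 0, -0.1, 0, 30],
    [0, 0, 0, 0, 30],
  ],
)

```text
clock: 22.58
ee_pos: [0.6456, 0.0006, 0.0813]
eef_rot: [0.007, 3.14, 0.0]
wrist_force: [-2.4, 1.3, 9.1]
gripper_width: 0.0373
grasp_force: 31.3
```

Contact with the floor, at the expected height. Releasing gently.

>>> send_rows(
  deltas=[
    [0, 0, 0, 0, 46],
    [0, 0, 0, 0, 55],
    [0, 0, 0, 0, 75],
    [0, 0, 0, 0, 90],
    [0, 0, 2, 0, 90],
    [0, 0, 4, 0, 90],
    [0, 0, 4, 0, 90],
    [0, 0, 4, 0, 90],
    [-4, -3, 0, 0, 90],
    [-4, -4, 0, 0, 90],
    [-4, -4, 0, 0, 90],
    [-4, -4, 0, 0, 90],
  ],
)

```text
clock: 24.08
ee_pos: [0.4836, -0.1503, 0.2214]
eef_rot: [0.007, 3.14, -0.001]
wrist_force: [1.1, -0.0, 0.2]
gripper_width: 0.0771
grasp_force: 0.0
```

>>> send_rows(
  deltas=[
    [-4, -4, 0, 0, 90],
    [-2, -4, 0, 0, 90],
    [0, -4, 0, 0, 90],
    [0, -4, 0, 0, 90],
    [0, -4, 0, 0, 90],
    [0, -4, 0, 0, 90],
    [0, 0, 0, 0, 90],
    [0, 0, 0, 0, 90],
  ],
)

```text
clock: 25.08
ee_pos: [0.4249, -0.3891, 0.2207]
eef_rot: [0.008, 3.141, -0.0]
wrist_force: [0.4, 0.1, 0.2]
gripper_width: 0.0767
grasp_force: 0.0
```

```bash
python3 - <<'E'
from st import *
im=get_image("top");a=cv2.resize(im["pixels"][110:205,280:400],None,fx=3,fy=3)
h=cv2.cvtColor(im["pixels"],cv2.COLOR_BGR2HSV)
im2=get_image("scene");b=cv2.resize(im2["pixels"][150:230,250:350],None,fx=4,fy=4)
c=np.zeros((330,780,3),np.uint8);c[:a.shape[0],:360]=a;c[:320,370:770]=b
cv2.imwrite("pics/c10.png",c)
print("pred cap top px",proj(im,[.645,.0006,.131]),"scene",proj(im2,[[.645,.0006,.131],[.645,.0006,.026]]), "crop origin 250,150 x4")
ins=dict(pink=([.563,-.0117],0,(308,162,340,192)),blue=([.661,-.1014],97,(345,126,372,156)))
Y=.15
for n,(t,hue,bx) in ins.items():
    x0,y0,x1,y1=bx;p=h[y0:y1,x0:x1].astype(int);m=(p[...,0]>4)&(p[...,0]<14)&(p[...,1]>60)&(p[...,2]<150)
    d=np.argwhere(m)[:,::-1].mean(0)+[x0,y0];P=onz(im,d,.0385)[0][:2]-.0035*np.array([-np.sin(Y),np.cos(Y)]);print(n,d,(P-t)*1000)
E
```

```text
25.075 [ 0.4249 -0.3891  0.2207] 1.5657896920575256 0.07666494509539201
pred cap top px [[319.53798718 133.18423386]] scene [[284.58836143 165.51703355]
 [285.6243355  192.63859822]] crop origin 250,150 x4
pink [321.875 177.125] [-3.52805792 -1.08400715]
blue [357. 141.] [-3.38473759 -0.32990641]
```

View pics/c10.png

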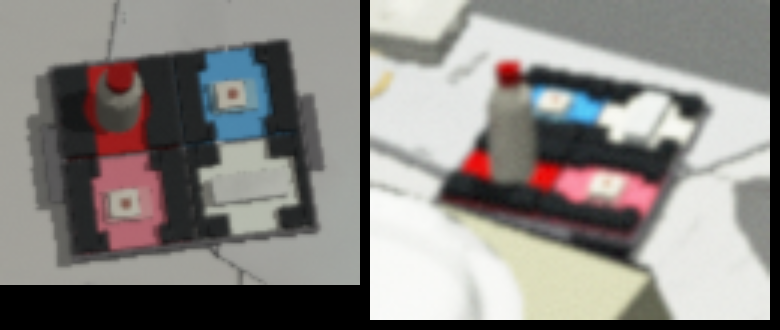

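Everything is seated: the bottle stands in the red well with its cap at about (320,134), against a predicted (319.5,133). The cassettes are within about 4 mm of centre and the mailer is in its cut-out.

```bash
python3 -c "
from bench import manip;print(manip.job_done())"
```

```text
the job is handed in; nothing more can be done
None
```

The tray is packed and the job handed in at about 25 s: both cassettes and the mailer went in first, then the red-capped bottle upright in its well, with the green cassette and purple bottle never touched. The hand-in returned no verdict, so the result rests on my last pictures.

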